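# Grade the steam domes along the paint strip

## Task

Set the four brass steam domes out for painting, standing upright and centred on the four black rubber pads of the plywood strip, one to a pad, in order of size: the smallest on the pad next to the buffer stop, the largest on the pad farthest from it. Do not knock any dome over, leave the paint jar where it stands, and let go of everything at the end.

Things in the scene. Friction and masses are not known exactly. Their poses are not given: they have to be found in the camera images.
- dome_1: The smallest of four loose brass steam domes (round, upright, vertical sides, gently rounded top, alike but for size): body 24 mm in diameter, on a foot flange 28 mm in diameter and 4 mm thick, 32 mm high overall; the sides are straight from 4 mm to about 27 mm above the underside. Origin: centre of the underside; z is up. It starts standing on the bench.
- dome_2: The second smallest of four loose brass steam domes (round, upright, vertical sides, gently rounded top, alike but for size): body 33 mm in diameter, on a foot flange 37 mm in diameter and 4 mm thick, 40 mm high overall; the sides are straight from 4 mm to about 33 mm above the underside. Origin: centre of the underside; z is up. It starts standing on the bench.
- dome_3: The second largest of four loose brass steam domes (round, upright, vertical sides, gently rounded top, alike but for size): body 42 mm in diameter, on a foot flange 46 mm in diameter and 4 mm thick, 48 mm high overall; the sides are straight from 4 mm to about 40 mm above the underside. Origin: centre of the underside; z is up. It starts standing on the bench.
- dome_4: The largest of four loose brass steam domes (round, upright, vertical sides, gently rounded top, alike but for size): body 51 mm in diameter, on a foot flange 55 mm in diameter and 4 mm thick, 56 mm high overall; the sides are straight from 4 mm to about 46 mm above the underside. Origin: centre of the underside; z is up. It starts standing on the bench.
- pad_a: One of four identical black rubber discs, 60 mm in diameter, 3 mm thick, fixed in a straight row, centres 85 mm apart, on a fixed plywood strip (330 x 60 x 6 mm) lying on the bench. Which of the four letters is at which place in the row changes from start to start. Origin: centre of the disc's underside, 6 mm above the bench, so that its top is 9 mm above the bench; z is up.
- pad_b: One of four identical black rubber discs, 60 mm in diameter, 3 mm thick, fixed in a straight row, centres 85 mm apart, on a fixed plywood strip (330 x 60 x 6 mm) lying on the bench. Which of the four letters is at which place in the row changes from start to start. Origin: centre of the disc's underside, 6 mm above the bench, so that its top is 9 mm above the bench; z is up.
- pad_c: One of four identical black rubber discs, 60 mm in diameter, 3 mm thick, fixed in a straight row, centres 85 mm apart, on a fixed plywood strip (330 x 60 x 6 mm) lying on the bench. Which of the four letters is at which place in the row changes from start to start. Origin: centre of the disc's underside, 6 mm above the bench, so that its top is 9 mm above the bench; z is up.
- pad_d: One of four identical black rubber discs, 60 mm in diameter, 3 mm thick, fixed in a straight row, centres 85 mm apart, on a fixed plywood strip (330 x 60 x 6 mm) lying on the bench. Which of the four letters is at which place in the row changes from start to start. Origin: centre of the disc's underside, 6 mm above the bench, so that its top is 9 mm above the bench; z is up.
- buffer_stop: Fixed model buffer stop of dark timber and black metal, 76 mm across the row, 44 mm along it, 45 mm high, just off one end of the strip, in line with the row, its centre 85 mm beyond the centre of the end pad. It may be at either end. Origin: centre of its underside, on the bench.
- paint_jar: Loose closed green glass paint jar with a white lid, 38 mm in diameter, 46 mm high, standing just off the other end of the strip, about 85 mm beyond the centre of the end pad there; to be left alone. Origin: centre of its underside.
Things that resemble listed ones, but are neither listed nor needed, are in the scene too. What is shaped like the dome_3 but orange, purple or red is not meant.

How it is judged:
By the outcome, as a careful person would: the job done as asked, in the order asked, and still so for the second after the job is handed in, with the robot touching nothing.
It also fails if it takes over 96 s, if anything falls off the work surface, if the arm or the gripper's body presses on something with over 40 N, if the wrist force passes 120 N, or if a joint passes its speed limit or range.

## Robot

A 6-joint arm with a two-finger parallel gripper is mounted at the origin on the work surface. World frame = base frame: x ahead of the robot, y to its left, z up, the work surface at z = 0. Lengths are in m, angles in rad, forces in N, time in s.
With the tool pointing down it reaches from about 0.425 to 0.95 m from the base axis. Payload 3.5 kg.
Tool frame: the origin (TCP) lies between the finger pads; the fingertips stand 14 mm ahead of it and the grasp point (between the pads) lies 5 mm behind it; z points along the fingers, y is the direction in which the jaws open and shut (so a half turn about z gives the same grasp; the last joint's range is limited). The gripper opens to 85 mm and grips with 20 to 120 N. Pads are 22 mm wide; open, the fingers measure 114 mm over their backs; the gripper's body (76 mm by 85 mm) begins 54 mm behind the grasp point. The pads swing forward as they close: fully open they stand 13 mm farther back than shut.
Start: joints at [1.08, 0.286, 1.577, -0, 1.279, -0.15], TCP at [0.226, 0.636, 0.245] pointing down, gripper open.
Joint ranges: [-2.77, 2.77], [-0.9, 2.22], [0.21, 2.48], [-1.53, 4.67], [0.24, 2.81], [-2.84, 2.84]. Speed limits (rad/s): [2.79, 2.79, 3.14, 3.14, 3.14, 3.14].

## Interface

Orientations are given as a unit quaternion [x, y, z, w].
In Python, from plant import ctrl gives the robot as it stands. The module is installed in compiled form; this text tells all that it offers.
- The arm moves only by the tool servo_tool, never from a script. Its argument "increments" is text: rows parted by semicolons, each of 7 numbers parted by spaces: the turn, a rotation vector about the tool's x, y, z in rad, then the shift along the tool's x, y, z in cm, then the finger opening in cm, from 0 to 8.54. In form: ax ay az dx dy dz claw; .... A call has 1 to 10 rows; each row is the pose to reach, as a shift and turn from the pose commanded when the call began, along the tool's axes at that moment; what a row does not reach only later rows make up. A row lasts 1/12 s, in which the tool goes at most 41.7 mm and 7.16 degrees, less where a joint would pass 70% of its speed; a pose out of reach is approached as far as the arm can. A call with a gripper value outside its range is refused whole. The fingers move at their own pace and stop on an object; "grip_force" is the grip in N (left out, the last holds). Time passes only in rows, so rows that repeat a pose let the fingers close. It gives the time, the measured TCP pose, the force and the opening at its end, in the units of the state.
- ctrl.get_state(): the state, without advancing time (a new reading comes with each control period).
- ctrl.read_camera(name): name is "scene" or "side" or "wrist"; returns (picture, depth): 400x640x3 uint8, red, green, blue; 400x640 float32, m along the optical axis (not along the pixel's ray), 0 where there is no reading.
- ctrl.camera_info(name): a dict with "camera_matrix" (3x3 intrinsics, pixels), "D" ([k1, k2, p1, p2, k3] as OpenCV has them; the pictures are not rectified), "world_to_cam" (4x4, takes a point from world to camera coordinates). Camera axes: x right, y down, z forward; pixel columns grow to the right and rows downward; lengths in m; the calibration is good to about 2 mm. A picture is of the moment at which its call begins: read the wrist's pose just before it. camera_info takes no time and is no camera call; for the wrist camera it gives the pose at the moment of the call.
- ctrl.sign_off(): hands the job in, once; it reports no verdict.
The state is a dict: "time": time; "qpos": joint angles; "dq": joint speeds; "joint_efforts": joint torques, N m; "eef_pos": TCP position; "tcp_rot": TCP orientation; "contact_force": force on the tool from outside, world axes, zero at the start; "wrist_torque": the same for the moment, N m; "opening": opening from 0.0 (shut) to 1.0 (fully open).
Only numpy, scipy, OpenCV 4.12 (cv2) and the standard library are available. Lean on these libraries where they do the work, as an engineer would, in place of code of your own. Each camera call takes 0.05 s, during which the arm holds its last target.

## Working session

There is one attempt and no reset: what is moved stays moved. The work goes in short steps, Python scripts to look and compute and a tool call to move; the robot and the scene stay as the last step left them, time stands still between calls to the robot, and variables do not carry over. Pictures are saved under pics/ and viewed, and the job is handed in when it is done.

Besides the shell and the picture viewer there is one more tool, called after ">>>" as name(argument=value, ...), one argument or row to a line, values as JSON. servo_tool: Moves the arm, as the interface text tells. Its arguments: {"type":"object","properties":{"increments":{"type":"string"},"grip_force":{"type":"number"}},"required":["increments"]}

```bash
mkdir -p pics; ls
python3 - <<'E'
from plant import ctrl
import cv2,numpy as np
print(ctrl.get_state())
for n in ["scene","side","wrist"]:
    i=ctrl.camera_info(n); print(n,i)
    p,d=ctrl.read_camera(n); np.save(f"{n}0.npy",d); cv2.imwrite(f"pics/{n}0.png",p[:,:,::-1])
E
```

```text
pics
{'time': 0.0, 'qpos': array([ 1.08001679e+00,  2.87168415e-01,  1.57817051e+00,  3.76344003e-06,
        1.27863460e+00, -1.49997794e-01]), 'dq': array([ 0.0002751 , -0.00148429, -0.00128933,  0.00062369,  0.00065944,
       -0.00090047]), 'joint_efforts': array([-1.44052261e-03, -4.05982769e+01, -2.92620581e+01, -2.77224490e-04,
        5.89808245e-03, -1.03628700e-06]), 'eef_pos': array([0.22527097, 0.63563231, 0.24394884]), 'tcp_rot': array([ 1.69567987e-01,  9.85517773e-01, -1.12929172e-03, -3.76620401e-04]), 'contact_force': array([-0.38535459,  0.10556647,  0.01543802]), 'wrist_torque': array([-0.00055814,  0.008678  , -0.01816109]), 'opening': 1.000270391872896}
scene {'camera_matrix': array([[423.6159764 ,   0.        , 315.96578008],
       [  0.        , 423.6159764 , 201.93606619],
       [  0.        ,   0.        ,   1.        ]]), 'D': array([-0.01802962,  0.        ,  0.        ,  0.        ,  0.        ]), 'world_to_cam': array([[ 0.87457524,  0.48448161,  0.01989287, -0.54798263],
       [ 0.31607063, -0.53849125, -0.78110597, -0.14555123],
       [-0.36771934, 
[... 431 characters left out ...]
   [-0.50935623, -0.49890324, -0.70117886,  0.3658542 ],
       [ 0.48301766,  0.50859864, -0.71275617,  0.60876274],
       [ 0.        ,  0.        ,  0.        ,  1.        ]])}
wrist {'camera_matrix': array([[356.67810793,   0.        , 316.34939146],
       [  0.        , 356.67810793, 200.80267906],
       [  0.        ,   0.        ,   1.        ]]), 'D': array([-0.01668873,  0.        ,  0.        ,  0.        ,  0.        ]), 'world_to_cam': array([[ 0.33502992,  0.94220277, -0.00298245, -0.67407993],
       [ 0.89571205, -0.3175134 ,  0.31126383, -0.04100287],
       [ 0.29232667, -0.10695411, -0.95031886,  0.38155451],
       [ 0.        ,  0.        ,  0.        ,  1.        ]])}
```

View pics/scene0.png

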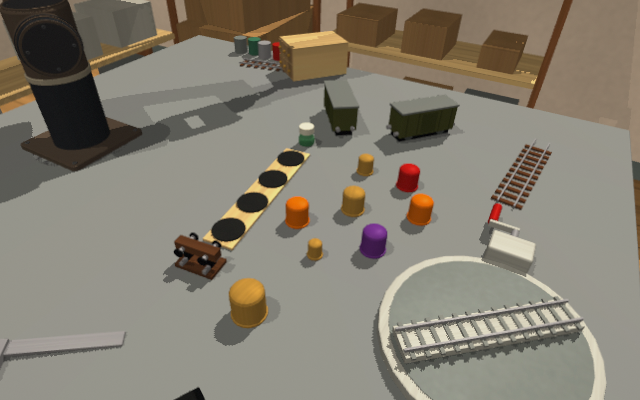

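View pics/side0.png

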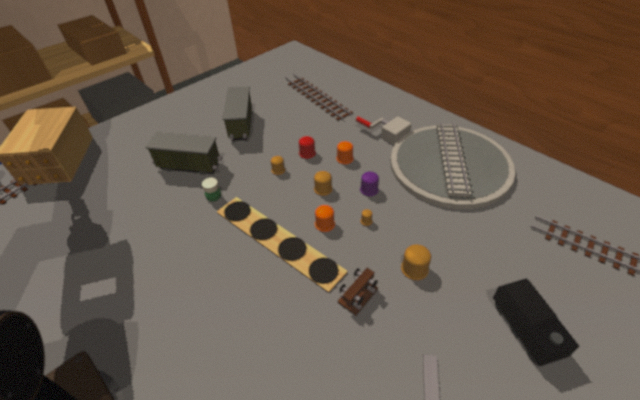

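View pics/wrist0.png

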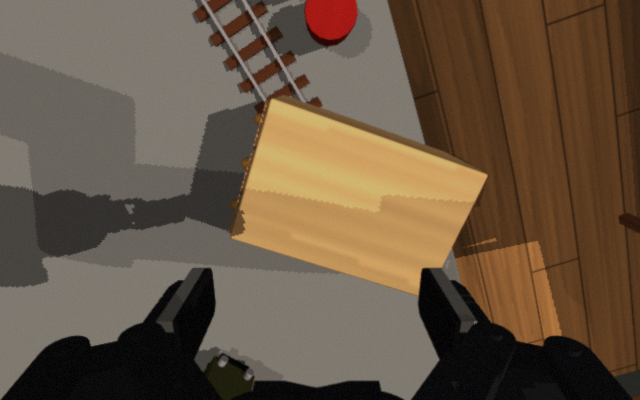

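The brass candidates in the scene picture are (248,302) large, (354,200), (366,164) and (315,248) small. At (297,212) and (421,209) are bright orange decoys, and there are red and purple ones too. Next I'll measure them and enlarge a crop to confirm.

```bash
cat > h.py <<'E'
import cv2,numpy as np
from scipy.optimize import least_squares
def deproj(info,uv,z):
    K,D,T=info["camera_matrix"],info["D"],info["world_to_cam"]
    n=cv2.undistortPoints(np.asarray(uv,float).reshape(-1,1,2),K,D).reshape(-1,2)
    P=np.c_[n*z[:,None],z]
    return (P-T[:3,3])@T[:3,:3]
def cloud(info,depth,box):
    u0,v0,u1,v1=box
    v,u=np.mgrid[v0:v1,u0:u1]; v=v.ravel();u=u.ravel();z=depth[v,u]
    k=z>0
    return deproj(info,np.c_[u,v][k],z[k]),u[k],v[k]
def plane(info,uv,zw):
    T=info["world_to_cam"];C=-T[:3,:3].T@T[:3,3]
    W=deproj(info,uv,np.ones(len(uv)));d=W-C
    return C+d*((zw-C[2])/d[:,2])[:,None]
def fitcyl(P,r):
    f=lambda c:np.hypot(P[:,0]-c[0],P[:,1]-c[1])-r
    s=least_squares(f,P[:,:2].mean(0),loss="soft_l1",f_scale=.001)
    return s.x,np.sqrt(np.median(f(s.x)**2))
E
python3 - <<'E'
from plant import ctrl
from h import *
B={"scene":{1:(302,232,330,265),2:(352,148,382,180),3:(336,178,373,220),4:(220,270,276,330)},
"side":{1:(357,205,378,229),2:(266,150,291,178),3:(310,166,338,198),4:(396,238,438,284)}}
R={1:.012,2:.0165,3:.021,4:.0255};H={1:.027,2:.033,3:.040,4:.046}
for n in B:
    i=ctrl.camera_info(n);d=np.load(f"{n}0.npy");im=cv2.imread(f"pics/{n}0.png");hsv=cv2.cvtColor(im,cv2.COLOR_BGR2HSV)
    for k,b in B[n].items():
        P,u,v=cloud(i,d,b); m=(P[:,2]>.006)&(P[:,2]<H[k]-.001)
        top=P[:,2].max(); s=hsv[v,u]; mm=P[:,2]>.01
        c,e=fitcyl(P[m],R[k]); print(n,k,c.round(4),"res",e.round(4),"top",top.round(4),"n",m.sum(),"hsv",np.median(s[mm],0), "floor",np.percentile(P[:,2],3).round(4))
    # pads
    box=(205,145,315,245) if n=="scene" else (218,195,348,290)
    P,u,v=cloud(i,d,box); s=hsv[v,u]; m=(s[:,2]<60)&(P[:,2]>.004)&(P[:,2]<.015)
    mask=np.zeros((400,640),np.uint8);mask[v[m],u[m]]=255
    nn,lab,st,ce=cv2.connectedComponentsWithStats(mask)
    for j in range(1,nn):
        if st[j,4]>150:
            cs,_=cv2.findContours((lab==j).astype(np.uint8),cv2.RETR_EXTERNAL,cv2.CHAIN_APPROX_NONE)
            W=plane(i,cs[0].reshape(-1,2),.009); (cx,cy),r=cv2.minEnclosingCircle((W[:,:2]*1000).astype(np.float32))
            q,e=fitcyl(W,.03)
            print(n,"pad",ce[j].round(1),q.round(4),e.round(4),"encl",round(cx,1),round(cy,1),round(r,1), "z",np.median(P[m][lab[v[m],u[m]]==j][:,2]).round(4))
a=cv2.imread("pics/scene0.png")[135:335,170:440]
cv2.imwrite("pics/crop0.png",cv2.resize(a,None,fx=2.9,fy=2.9,interpolation=cv2.INTER_CUBIC))
E
```

```text
scene 1 [ 0.652  -0.0529] res 0.0005 top 0.0347 n 119 hsv [ 18. 181. 131.] floor -0.0008
scene 2 [0.6235 0.2195] res 0.0006 top 0.042 n 158 hsv [ 18. 180. 110.] floor -0.0004
scene 3 [0.6557 0.0894] res 0.0005 top 0.0499 n 307 hsv [ 18. 181. 116.] floor -0.0005
scene 4 [ 0.6271 -0.2034] res 0.0003 top 0.0583 n 618 hsv [ 18. 181. 156.] floor -0.001
scene pad [290.3 158.3] [0.4673 0.1707] 0.0023 encl 466.8 170.2 29.5 z 0.0098
scene pad [272.4 178.5] [0.4758 0.0864] 0.0021 encl 475.9 86.0 29.9 z 0.0099
scene pad [251.8 202. ] [0.4849 0.0019] 0.002 encl 484.4 1.4 29.6 z 0.0096
scene pad [227.9 229.3] [ 0.4939 -0.0823] 0.0017 encl 493.7 -82.6 29.9 z 0.0096
side 1 [ 0.6526 -0.0534] res 0.0005 top 0.0335 n 66 hsv [ 17. 167. 123.] floor -0.0019
side 2 [0.6248 0.2192] res 0.0006 top 0.043 n 106 hsv [ 17.  170.5 108.5] floor -0.002
side 3 [0.6566 0.0889] res 0.0007 top 0.0511 n 168 hsv [ 17. 171. 113.] floor -0.0016
side 4 [ 0.6279 -0.205 ] res 0.0004 top 0.0591 n 314 hsv [ 17. 175. 137.] floor -0.0013
side pad [237. 211.] [0.4654 0.1732] 0.0035 encl 465.9 170.0 28.2 z 0.0091
side pad [263.2 228.9] [0.4765 0.0838] 0.0039 encl 474.3 86.3 28.0 z 0.0091
side pad [291.8 248.5] [0.4844 0.0045] 0.0036 encl 482.9 3.4 28.2 z 0.0094
side pad [323.1 270.2] [ 0.4917 -0.0803] 0.003 encl 492.4 -83.4 28.5 z 0.0095
```

View pics/crop0.png

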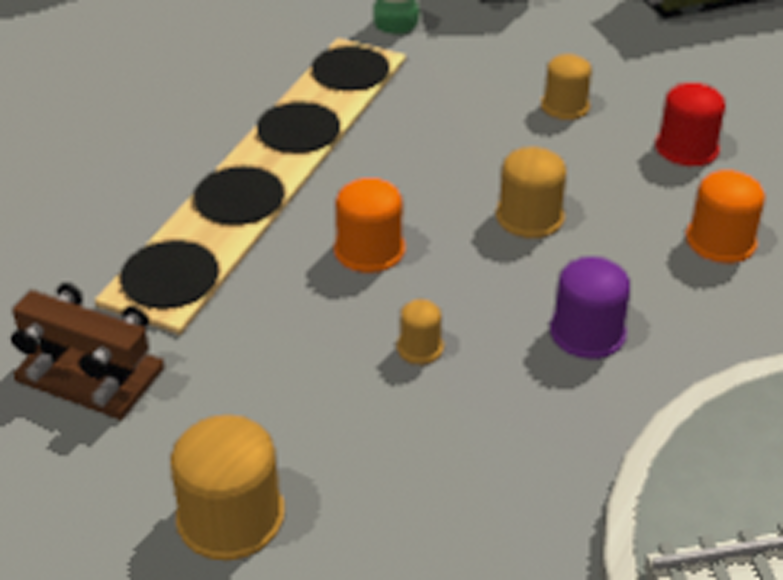

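The crop shows four muted-brass domes in four sizes. The orange, red and purple ones are plainly different, and the tops and cylinder fits match the listed sizes. The buffer stop is at the low-y end of the row. Next I'll check the obstacles near the picks and work out the first move.

```bash
cat >> h.py <<'E'
from scipy.spatial.transform import Rotation as Ro
DOME={1:(.6523,-.0531),2:(.6241,.2194),3:(.656,.0892),4:(.6275,-.204)}
PAD={1:(.4932,-.0825),2:(.4843,.002),3:(.4753,.0865),4:(.4664,.171)}
def go(x,y,z,yaw=None):
    from plant import ctrl
    s=ctrl.get_state();R=Ro.from_quat(s["tcp_rot"])
    d=R.inv().apply(np.array([x,y,z])-s["eef_pos"])*100
    m=R.as_matrix();g=np.radians(6.0)
    want=np.c_[[-np.sin(g),np.cos(g),0],[np.cos(g),np.sin(g),0],[0,0,-1]]
    rv=(R.inv()*Ro.from_matrix(want)).as_rotvec()
    print("t",round(s["time"],2),"pos",s["eef_pos"].round(4),"F",s["contact_force"].round(1),"op",round(s["opening"]*85.4,1),"rv",rv.round(4),"shift cm",d.round(2))
E
python3 - <<'E'
from plant import ctrl
from h import *
i=ctrl.camera_info("scene");d=np.load("scene0.npy")
for n,b in {"orangeL":(283,194,311,228),"orangeR":(407,192,435,225),"red":(396,163,421,192),"purple":(360,222,389,258)}.items():
    P,_,_=cloud(i,d,b);m=(P[:,2]>.006)&(P[:,2]<.039);print(n,fitcyl(P[m],.021)[0].round(3))
for n,b in {"wagon1":(320,80,360,132),"wagon2":(388,95,458,138),"crate":(280,33,350,78)}.items():
    P,_,_=cloud(i,d,b);P=P[P[:,2]>.02];print(n,np.percentile(P,[3,97],axis=0).round(2))
go(.6523,-.0531,.15)
E
```

```text
orangeL [0.581 0.007]
orangeR [0.774 0.13 ]
red [0.72  0.216]
purple [0.732 0.009]
wagon1 [[0.42 0.32 0.02]
 [0.54 0.45 0.08]]
wagon2 [[0.61 0.37 0.02]
 [0.74 0.49 0.08]]
crate [[0.17 0.55 0.02]
 [0.35 0.71 0.1 ]]
t 0.15 pos [0.2254 0.6357 0.2442] F [ 0.6 -0.4  0.4] op 85.5 rv [-1.8000e-03  8.0000e-04  1.1253e+00] shift cm [-63.26 -50.64   9.5 ]
```

>>> servo_tool(
  increments="0 0 1.125 -51.5 -25.9 12.4 8.54;0 0 1.125 -51.5 -25.9 12.4 8.54;0 0 1.125 -51.5 -25.9 12.4 8.54;0 0 1.125 -51.5 -25.9 12.4 8.54;0 0 1.125 -51.5 -25.9 12.4 8.54;0 0 1.125 -51.5 -25.9 12.4 8.54;0 0 1.125 -51.5 -25.9 12.4 8.54;0 0 1.125 -51.5 -25.9 12.4 8.54;0 0 1.125 -51.5 -25.9 12.4 8.54;0 0 1.125 -51.5 -25.9 12.4 8.54",
  grip_force=40,
)

```text
time: 0.98
eef_pos: [0.5082, 0.3403, 0.1571]
tcp_rot: [0.671, 0.742, -0.0, -0.0]
contact_force: [0.6, 1.2, 0.3]
opening: 0.996
```

```bash
python3 -c "
from h import *
go(*DOME[2],.12)"
```

```text
t 0.98 pos [0.5082 0.3403 0.1571] F [0.6 1.2 0.3] op 85.1 rv [-0.0004  0.0001 -0.0041] shift cm [-13.19  10.31   3.7 ]
```

>>> servo_tool(
  increments="0 0 0 -11.5 9 3.2 8.54;0 0 0 -11.5 9 3.2 8.54;0 0 0 -11.5 9 3.2 8.54;0 0 0 -11.5 9 3.2 8.54;0 0 0 -11.5 9 3.2 8.54;0 0 0 -11.5 9 3.2 8.54;0 0 0 -11.5 9 3.2 8.54",
)

```text
time: 1.57
eef_pos: [0.6084, 0.2374, 0.1254]
tcp_rot: [0.669, 0.743, -0.0, -0.0]
contact_force: [0.1, 1.4, 0.6]
opening: 1.0
```

```bash
python3 -c "
from h import *
go(*DOME[2],.02)
from plant import ctrl
i=ctrl.camera_info('wrist')
p,d=ctrl.read_camera('wrist');cv2.imwrite('pics/w1.png',p[:,:,::-1]);np.save('w1.npy',d);np.save('w1T.npy',i['world_to_cam'])"
```

```text
t 1.57 pos [0.6084 0.2374 0.1254] F [0.1 1.4 0.6] op 85.4 rv [-0.0011 -0.0003  0.0002] shift cm [-1.96  1.39 10.53]
```

View pics/w1.png

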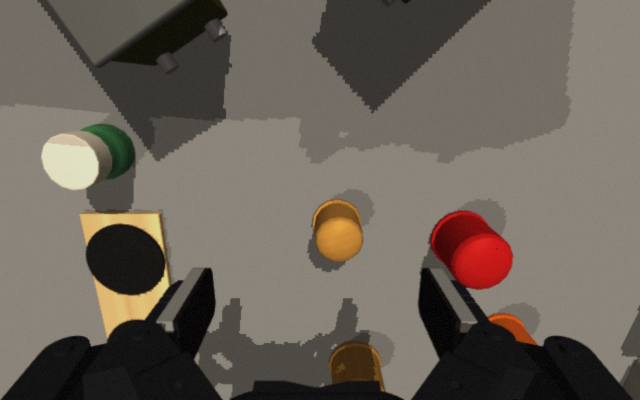

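The wrist view shows dome_2 at (337,230), the end pad at (125,258) and the red decoy at (475,250). I'll cross-check dome_2 and the end pad from here.

```bash
python3 -c "
from h import *
from plant import ctrl
i=ctrl.camera_info('wrist');i['world_to_cam']=np.load('w1T.npy');d=np.load('w1.npy')
P,u,v=cloud(i,d,(305,192,368,268));m=(P[:,2]>.006)&(P[:,2]<.032);print(fitcyl(P[m],.0165),m.sum(),P[:,2].max())
t=P[P[:,2]>.036];print('top',t.mean(0))
im=cv2.imread('pics/w1.png');P,u,v=cloud(i,d,(70,212,165,305));k=(im[v,u].max(1)<60)
mask=np.zeros((400,640),np.uint8);mask[v[k],u[k]]=1
c=max(cv2.findContours(mask,0,1)[0],key=cv2.contourArea).reshape(-1,2);c=c[(c[:,0]<150)]
W=plane(i,c,.009);print('pad4',fitcyl(W,.03))
go(*DOME[2],.02)
"
```

```text
(array([0.6262288 , 0.21951396]), np.float64(0.00014275297592734187)) 533 0.04231087098364093
top [0.62585267 0.22142131 0.03906245]
pad4 (array([0.46781657, 0.17345009]), np.float64(0.00041193647179764425))
t 1.62 pos [0.6082 0.238  0.1257] F [ 0.5  0.2 -0.5] op 85.5 rv [-0.0005 -0.0003  0.0012] shift cm [-2.02  1.39 10.57]
```

>>> servo_tool(
  increments="0 0 0 -2.0 1.5 0 8.54;0 0 0 -2.0 1.5 3 8.54;0 0 0 -2.0 1.5 6 8.54;0 0 0 -2.0 1.5 9 8.54;0 0 0 -2.0 1.5 10.5 8.54;0 0 0 -2.0 1.5 10.5 8.54;0 0 0 -2.0 1.5 10.5 8.54;0 0 0 -2.0 1.5 10.5 8.54",
)

```text
time: 2.28
eef_pos: [0.6272, 0.2198, 0.023]
tcp_rot: [0.669, 0.744, 0.001, 0.001]
contact_force: [-0.1, -0.2, 0.4]
opening: 0.993
```

```bash
python3 -c "
from h import *
go(.6252,.2195,.02)
from plant import ctrl
p,d=ctrl.read_camera('wrist');cv2.imwrite('pics/w2.png',p[:,:,::-1])
go(.6252,.2195,.02)
"
```

```text
t 2.28 pos [0.6272 0.2198 0.023 ] F [-0.1 -0.2  0.4] op 84.8 rv [ 0.0036 -0.0003  0.0013] shift cm [-0.   -0.21  0.3 ]
t 2.33 pos [0.6277 0.2196 0.0235] F [0.7 0.2 0.6] op 85.9 rv [ 0.0046 -0.0004  0.001 ] shift cm [ 0.01 -0.25  0.35]
```

View pics/w2.png

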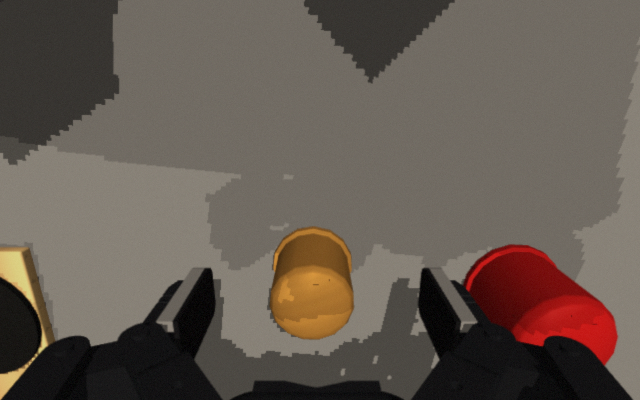

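The dome sits midway between the jaws, centred at px x≈313 against 316. Lowering slightly and closing.

>>> servo_tool(
  increments="0 0 0 0 -0.15 0.3 8.54;0 0 0 0 -0.15 0.3 6;0 0 0 0 -0.15 0.3 4;0 0 0 0 -0.15 0.3 2.8;0 0 0 0 -0.15 0.3 2.8;0 0 0 0 -0.15 0.3 2.8;0 0 0 0 -0.15 0.3 2.8;0 0 0 0 -0.15 0.3 2.8",
)

```text
time: 3.0
eef_pos: [0.6249, 0.2186, 0.0182]
tcp_rot: [0.669, 0.743, 0.0, 0.0]
contact_force: [-0.5, -0.5, 3.1]
opening: 0.371
```

```bash
python3 -c "
from h import *
go(.6252,.2195,.02)
go(.475,.171,.12)
"
```

```text
t 3.0 pos [0.6249 0.2186 0.0182] F [-0.5 -0.5  3.1] op 31.7 rv [ 0.0009 -0.      0.0002] shift cm [ 0.08  0.04 -0.18]
t 3.0 pos [0.6249 0.2186 0.0182] F [-0.5 -0.5  3.1] op 31.7 rv [ 0.0009 -0.      0.0002] shift cm [ -3.17 -15.4  -10.19]
```

Gripped: 31.7 mm opening for a 33 mm body. Lifting and carrying to above pad 2.

>>> servo_tool(
  increments="0 0 0 0 0 -3 2.8;0 0 0 0 0 -6 2.8;0 0 0 -2 -2 -8 2.8;0 0 0 -20.1 -16.2 -8 2.8;0 0 0 -20.1 -16.2 -8 2.8;0 0 0 -20.1 -16.2 -8 2.8;0 0 0 -20.1 -16.2 -8 2.8;0 0 0 -20.1 -16.2 -8 2.8;0 0 0 -20.1 -16.2 -8 2.8;0 0 0 -20.1 -16.2 -8 2.8",
)

```text
time: 3.83
eef_pos: [0.4814, -0.0007, 0.0966]
tcp_rot: [0.67, 0.742, -0.001, -0.001]
contact_force: [0.3, 0.1, -0.8]
opening: 0.37
```

>>> servo_tool(
  increments="0 0 0 0 0 0 2.8;0 0 0 0 0 0 2.8;0 0 0 0 0 0 2.8",
)

```text
time: 4.08
eef_pos: [0.485, 0.0024, 0.0977]
tcp_rot: [0.669, 0.744, 0.0, 0.0]
contact_force: [0.5, -0.3, -0.6]
opening: 0.37
```

```bash
cat >> h.py <<'E'
def wpad(name,z=.009):
    from plant import ctrl
    go(0,0,0)
    i=ctrl.camera_info('wrist');p,d=ctrl.read_camera('wrist');im=p[:,:,::-1].copy()
    cv2.imwrite(f'pics/{name}.png',im);np.save(name+'.npy',d);np.save(name+'T.npy',i['world_to_cam'])
    return i,im,d
E
python3 -c "
from h import *
wpad('w3')
"
```

```text
t 4.08 pos [0.485  0.0024 0.0977] F [ 0.5 -0.3 -0.6] op 31.6 rv [ 0.0003 -0.0001  0.0013] shift cm [  4.89 -48.25   9.76]
```

View pics/w3.png

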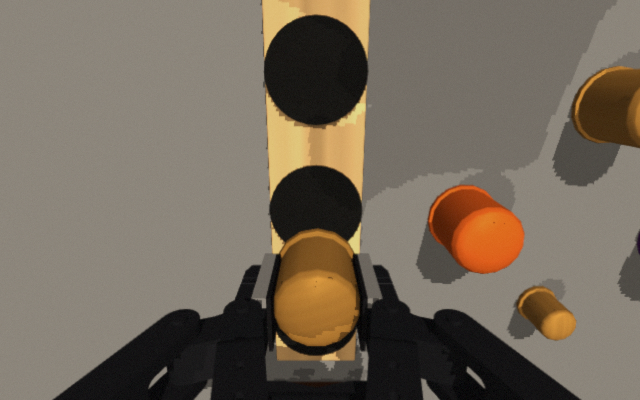

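The wrist view shows dome_2 held upright with its base at about (317,262). Pads 3 and 4 are at (316,208) and (316,70), and the strip lies square to the jaws. I'll measure the pads and the held dome in this one frame.

```bash
cat >> h.py <<'E'
def padfit(i,im,box,z=.009):
    u0,v0,u1,v1=box;k=(im[v0:v1,u0:u1].max(2)<50).astype(np.uint8)
    c=max(cv2.findContours(k,0,1)[0],key=cv2.contourArea).reshape(-1,2)+[u0,v0]
    c=c[(c[:,0]>u0+1)&(c[:,0]<u1-2)&(c[:,1]>v0+1)&(c[:,1]<v1-2)]
    return fitcyl(plane(i,c,z),.03)
E
python3 -c "
from h import *
from plant import ctrl
i=ctrl.camera_info('wrist');i['world_to_cam']=np.load('w3T.npy');d=np.load('w3.npy');im=cv2.imread('pics/w3.png')
print('pad4',padfit(i,im,(262,5,372,128)));print('pad3',padfit(i,im,(266,160,366,222)))
P,u,v=cloud(i,d,(276,228,360,350));k=(P[:,2]>.08)&(P[:,2]<.08+.029)
hs=cv2.cvtColor(im,cv2.COLOR_BGR2HSV)[v,u];k&=(hs[:,0]>10)&(hs[:,0]<25)&(hs[:,1]>120)
print(fitcyl(P[k],.0165),k.sum(),'zrange',P[(hs[:,1]>120)&(hs[:,0]>10)][:,2].min(),P[:,2].max())
for q in [(430,180,526,275)]:
  P,u,v=cloud(i,d,q);print('orangeL',fitcyl(P[(P[:,2]>.006)&(P[:,2]<.039)],.021))
go(.4843,.002,.03)
"
```

```text
pad4 (array([0.47617888, 0.08858395]), np.float64(0.0006896087870316148))
pad3 (array([0.48509508, 0.00336468]), np.float64(0.00037696529113290776))
(array([0.48565999, 0.00351407]), np.float64(0.0003095990266847657)) 2568 zrange 0.0052476833877998725 0.12170336163322042
orangeL (array([0.58408617, 0.00765092]), np.float64(0.00023277797209163132))
t 4.13 pos [0.485  0.0026 0.0977] F [ 0.7 -0.4 -1.1] op 31.5 rv [ 0.0003 -0.0001  0.0017] shift cm [-0.05 -0.08  6.77]
```

>>> servo_tool(
  increments="0 0 0 0 -0.05 3 2.8;0 0 0 0 -0.05 5 2.8;0 0 0 0 -0.05 6 2.8;0 0 0 0 -0.05 6.5 2.8;0 0 0 0 -0.05 6.8 2.8;0 0 0 0 -0.05 6.9 2.8;0 0 0 0 -0.05 6.9 2.8;0 0 0 0 -0.05 6.9 2.8",
)

```text
time: 4.8
eef_pos: [0.4849, 0.0016, 0.0297]
tcp_rot: [0.669, 0.743, 0.001, 0.001]
contact_force: [0.6, -0.4, -1.4]
opening: 0.367
```

```bash
python3 -c "
from h import *
go(.4845,.002,.027)
"
```

```text
t 4.8 pos [0.4849 0.0016 0.0297] F [ 0.6 -0.4 -1.4] op 31.3 rv [0.002  0.0006 0.0004] shift cm [ 0.04 -0.03  0.27]
```

>>> servo_tool(
  increments="0 0 0 0 0 0.1 2.8;0 0 0 0 0 0.15 2.8;0 0 0 0 0 0.2 2.8;0 0 0 0 0 0.2 2.8",
)

```text
time: 5.13
eef_pos: [0.4842, 0.0016, 0.0272]
tcp_rot: [0.669, 0.743, 0.0, 0.0]
contact_force: [-0.3, -0.0, 1.0]
opening: 0.367
```

Contact with the pad: the force went from −1.4 to +1 N. Releasing and rising straight up.

>>> servo_tool(
  increments="0 0 0 0 0 0 4;0 0 0 0 0 0 5.5;0 0 0 0 0 0 6.5;0 0 0 0 0 0 6.5;0 0 0 0 0 0 6.5;0 0 0 0 0 -2.5 6.5;0 0 0 0 0 -6 8.5;0 0 0 -1 0 -9 8.5;0 0 0 -4 0 -9 8.5;0 0 0 -7.5 0 -9 8.5",
)

```text
time: 5.97
eef_pos: [0.4935, -0.073, 0.1196]
tcp_rot: [0.668, 0.744, 0.001, 0.003]
contact_force: [0.6, 0.9, -0.5]
opening: 0.992
```

>>> servo_tool(
  increments="0 0 0 0 0 0 8.5;0 0 0 0 0 0 8.5;0 0 0 0 0 0 8.5",
)

```text
time: 6.22
eef_pos: [0.4913, -0.0726, 0.1162]
tcp_rot: [0.669, 0.743, -0.0, -0.001]
contact_force: [-0.8, -0.3, 0.6]
opening: 0.995
```

```bash
python3 -c "
from h import *
i,im,d=wpad('w4')
"
```

```text
t 6.22 pos [ 0.4913 -0.0726  0.1162] F [-0.8 -0.3  0.6] op 84.9 rv [-0.001  -0.0009 -0.0005] shift cm [ 12.32 -48.1   11.68]
```

View pics/w4.png

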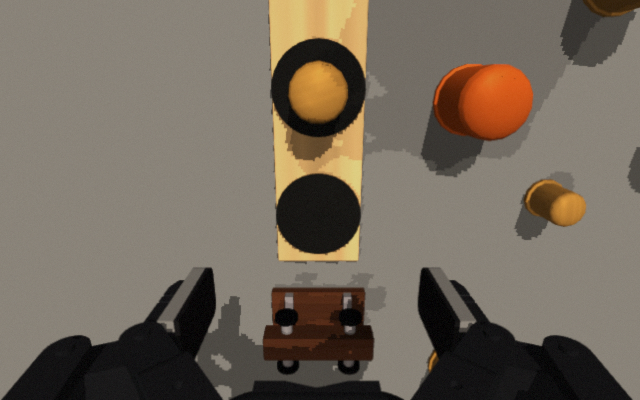

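Dome_2 stands upright in the middle of its pad at (318,90). Pad 1 is at (318,214), dome_1 at (550,203) and the stop at (318,325). Measuring.

```bash
cat >> h.py <<'E'
def load(n):
    from plant import ctrl
    i=ctrl.camera_info('wrist');i['world_to_cam']=np.load(n+'T.npy');return i,cv2.imread(f'pics/{n}.png'),np.load(n+'.npy')
def domefit(i,d,box,r,z0,z1,im=None):
    P,u,v=cloud(i,d,box);k=(P[:,2]>z0)&(P[:,2]<z1)
    if im is not None:
        hs=cv2.cvtColor(im,cv2.COLOR_BGR2HSV)[v,u];k&=(hs[:,0]>10)&(hs[:,0]<25)&(hs[:,1]>120)
    c,e=fitcyl(P[k],r);return c.round(4),e.round(4),int(k.sum()),P[k][:,2].max().round(4)
E
python3 -c "
from h import *
i,im,d=load('w4')
print('pad1',padfit(i,im,(262,160,372,268)));print('pad2',padfit(i,im,(262,25,372,145)))
print('dome1',domefit(i,d,(520,172,592,230),.012,.006,.026,im))
# dome_2 top cap: symmetric
P,u,v=cloud(i,d,(280,50,358,130));k=P[:,2]>.043;print('d2top',P[k].mean(0),P[:,2].max(),((P[k].max(0)+P[k].min(0))/2))
print('d2body',domefit(i,d,(280,50,358,130),.0165,.016,.041,im))
go(.6535,-.053,.1)
"
```

```text
pad1 (array([ 0.49384949, -0.0803637 ]), np.float64(0.0007471102713371737))
pad2 (array([0.48504744, 0.00391208]), np.float64(0.0007227594443507818))
dome1 (array([ 0.6543, -0.0527]), np.float64(0.0003), 678, np.float64(0.026))
d2top [0.48504019 0.00297173 0.04773447] 0.05132304106733899 [0.48504414 0.00257691 0.04716609]h.py:19: RuntimeWarning: Mean of empty slice.
  s=least_squares(f,P[:,:2].mean(0),loss="soft_l1",f_scale=.001)
  ret = um.true_divide(
Traceback (most recent call last):
  File "h.py", line 50, in domefit
    c,e=fitcyl(P[k],r);return c.round(4),e.round(4),int(k.sum()),P[k][:,2].max().round(4)
        ~~~~~~^^^^^^^^
  File "h.py", line 19, in fitcyl
    s=least_squares(f,P[:,:2].mean(0),loss="soft_l1",f_scale=.001)
ValueError: Initial guess is outside of provided bounds
```

>>> servo_tool(
  increments="0 0 0 0.25 8 1 8.5;0 0 0 0.25 16.3 1.6 8.5;0 0 0 0.25 16.3 1.6 8.5;0 0 0 0.25 16.3 1.6 8.5;0 0 0 0.25 16.3 1.6 8.5;0 0 0 0.25 16.3 1.6 8.5;0 0 0 0.25 16.3 4 8.5;0 0 0 0.25 16.3 6.5 8.5;0 0 0 0.25 16.3 6.5 8.5;0 0 0 0.25 16.3 6.5 8.5",
)

```text
time: 7.1
eef_pos: [0.651, -0.0522, 0.0501]
tcp_rot: [0.669, 0.743, -0.001, -0.002]
contact_force: [0.8, 0.5, -0.2]
opening: 0.993
```

>>> servo_tool(
  increments="0 0 0 0 0 0 8.5;0 0 0 0 0 0 8.5",
)

```text
time: 7.27
eef_pos: [0.6545, -0.0534, 0.054]
tcp_rot: [0.669, 0.743, 0.001, 0.001]
contact_force: [-0.9, -1.1, 0.4]
opening: 0.997
```

```bash
python3 -c "
from h import *
i,im,d=wpad('w5')
print('dome1',domefit(i,d,(285,190,350,310),.012,.006,.026,im))
go(.6535,-.053,.0195)
"
```

```text
t 7.27 pos [ 0.6545 -0.0534  0.054 ] F [-0.9 -1.1  0.4] op 85.2 rv [0.003  0.0011 0.0005] shift cm [ 12.19 -64.54   5.19]
dome1 (array([ 0.6543, -0.0527]), np.float64(0.0002), 631, np.float64(0.026))
t 7.32 pos [ 0.6547 -0.0535  0.0541] F [0.9 0.6 0.3] op 85.0 rv [0.0034 0.0012 0.0003] shift cm [ 0.07 -0.12  3.46]
```

View pics/w5.png

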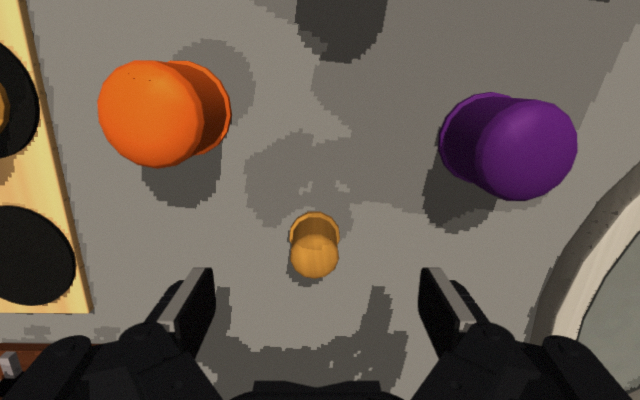

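Dome_1 is centred between the jaws at (314,245) and nothing is near the fingers. Descending and closing.

>>> servo_tool(
  increments="0 0 0 0.05 -0.05 2 8.5;0 0 0 0.05 -0.05 3 7;0 0 0 0.05 -0.05 3.3 5;0 0 0 0.05 -0.05 3.4 3.5;0 0 0 0.05 -0.05 3.4 2;0 0 0 0.05 -0.05 3.4 1.9;0 0 0 0.05 -0.05 3.4 1.9;0 0 0 0.05 -0.05 3.4 1.9;0 0 0 0.05 -0.05 3.4 1.9;0 0 0 0.05 -0.05 3.4 1.9",
)

```text
time: 8.15
eef_pos: [0.6538, -0.0531, 0.0187]
tcp_rot: [0.669, 0.743, 0.0, 0.001]
contact_force: [0.4, 0.3, 2.6]
opening: 0.262
```

```bash
python3 -c "
from h import *
go(.4932,-.0815,.1)
"
```

```text
t 8.15 pos [ 0.6538 -0.0531  0.0187] F [0.4 0.3 2.6] op 22.4 rv [0.0017 0.0006 0.0003] shift cm [ -1.15 -16.26  -8.16]
```

>>> servo_tool(
  increments="0 0 0 0 0 -2.5 1.9;0 0 0 0 0 -5 1.9;0 0 0 0 -2 -7 1.9;0 0 0 -1.1 -16.2 -7 1.9;0 0 0 -1.1 -16.2 -7 1.9;0 0 0 -1.1 -16.2 -7 1.9;0 0 0 -1.1 -16.2 -7 1.9;0 0 0 -1.1 -16.2 -7 1.9;0 0 0 -1.1 -16.2 -7 1.9;0 0 0 -1.1 -16.2 -7 1.9",
)

```text
time: 8.98
eef_pos: [0.494, -0.081, 0.0882]
tcp_rot: [0.669, 0.743, 0.0, 0.001]
contact_force: [0.5, 0.2, -1.2]
opening: 0.262
```

>>> servo_tool(
  increments="0 0 0 0 0 0 1.9;0 0 0 0 0 0 1.9;0 0 0 0 0 0 1.9",
)

```text
time: 9.23
eef_pos: [0.4939, -0.0807, 0.0878]
tcp_rot: [0.669, 0.743, 0.0, 0.0]
contact_force: [1.4, -1.1, -0.7]
opening: 0.257
```

```bash
python3 -c "
from h import *
i,im,d=wpad('w6')
print('dome1',domefit(i,d,(285,225,350,335),.012,.075,.094,im))
"
```

```text
t 9.23 pos [ 0.4939 -0.0807  0.0878] F [ 1.4 -1.1 -0.7] op 21.9 rv [0.0002 0.0001 0.0009] shift cm [ 13.24 -48.27   8.76]
dome1 (array([ 0.4947, -0.0804]), np.float64(0.0002), 1134, np.float64(0.094))
```

View pics/w6.png

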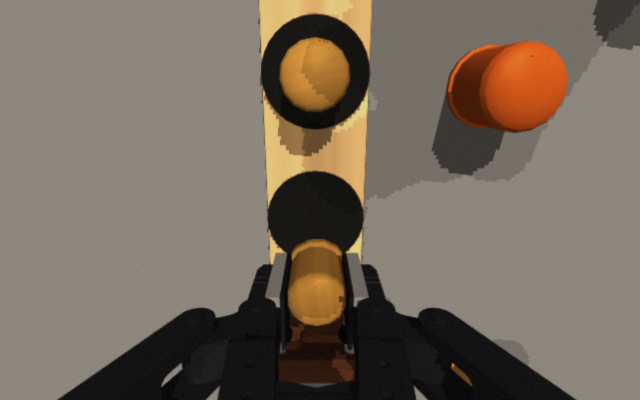

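Dome_1 is held upright, 0.9 mm off pad 1 in the jaw direction. Correcting and lowering.

>>> servo_tool(
  increments="0 0 0 0.03 -0.08 3 1.9;0 0 0 0.03 -0.08 4.5 1.9;0 0 0 0.03 -0.08 5.4 1.9;0 0 0 0.03 -0.08 5.7 1.9;0 0 0 0.03 -0.08 5.8 1.9;0 0 0 0.03 -0.08 5.9 1.9;0 0 0 0.03 -0.08 6.0 1.9;0 0 0 0.03 -0.08 6.05 1.9;0 0 0 0.03 -0.08 6.05 1.9;0 0 0 0.03 -0.08 6.05 1.9",
)

```text
time: 10.12
eef_pos: [0.4926, -0.0807, 0.0277]
tcp_rot: [0.669, 0.743, 0.0, 0.0]
contact_force: [0.1, -0.5, -1.2]
opening: 0.26
```

>>> servo_tool(
  increments="0 0 0 0 0 0.05 1.9;0 0 0 0 0 0.07 1.9;0 0 0 0 0 0.07 1.9",
)

```text
time: 10.37
eef_pos: [0.4927, -0.0807, 0.0276]
tcp_rot: [0.669, 0.743, -0.0, 0.0]
contact_force: [-2.0, -0.5, 5.5]
opening: 0.259
```

Contact at 5.5 N. Releasing, then rising toward dome_3.

>>> servo_tool(
  increments="0 0 0 0 0 -0.05 2.5;0 0 0 0 0 -0.05 4;0 0 0 0 0 -0.05 6;0 0 0 0 0 -0.05 6;0 0 0 0 0 -0.05 6;0 0 0 0 0 -2.5 6;0 0 0 0 0 -6 8.5;0 0 0 0 1 -9 8.5;0 0 0 0 2 -9 8.5;0 0 0 0 2 -9 8.5",
)

```text
time: 11.2
eef_pos: [0.5152, -0.0792, 0.1194]
tcp_rot: [0.669, 0.743, 0.001, 0.003]
contact_force: [-0.6, 0.1, 0.1]
opening: 0.998
```

```bash
python3 -c "
from h import *
go(.6575,.089,.12)
"
```

```text
t 11.2 pos [ 0.5152 -0.0792  0.1194] F [-0.6  0.1  0.1] op 85.2 rv [0.0065 0.003  0.0006] shift cm [15.23 15.92 -0.  ]
```

>>> servo_tool(
  increments="0 0 0 15.2 16.1 0.3 8.5;0 0 0 15.2 16.1 0.3 8.5;0 0 0 15.2 16.1 0.3 8.5;0 0 0 15.2 16.1 0.3 8.5;0 0 0 15.2 16.1 0.3 8.5;0 0 0 15.2 16.1 0.3 8.5;0 0 0 15.2 16.1 0.3 8.5;0 0 0 15.2 16.1 0.3 8.5;0 0 0 15.2 16.1 3 8.5;0 0 0 15.2 16.1 4 8.5",
)

```text
time: 12.03
eef_pos: [0.6537, 0.0884, 0.0732]
tcp_rot: [0.669, 0.743, -0.002, -0.002]
contact_force: [-0.7, -0.8, -0.9]
opening: 0.995
```

>>> servo_tool(
  increments="0 0 0 0 0 0 8.5;0 0 0 0 0 0 8.5;0 0 0 0 0 0 8.5",
)

```text
time: 12.28
eef_pos: [0.6563, 0.0888, 0.077]
tcp_rot: [0.669, 0.743, 0.0, 0.0]
contact_force: [0.2, -0.3, -0.3]
opening: 0.992
```

```bash
python3 -c "
from h import *
i,im,d=wpad('w7')
print('dome3',domefit(i,d,(265,170,370,340),.021,.006,.038,im))
go(.6575,.089,.024)
"
```

```text
t 12.28 pos [0.6563 0.0888 0.077 ] F [ 0.2 -0.3 -0.3] op 84.7 rv [ 0.0001  0.0001 -0.0006] shift cm [ -2.01 -66.2    7.69]
dome3 (array([0.6582, 0.0894]), np.float64(0.0001), 1159, np.float64(0.038))
t 12.33 pos [0.6568 0.089  0.0777] F [1.1 0.5 0.5] op 84.8 rv [ 0.0015  0.0002 -0.0005] shift cm [-0.    0.06  5.37]
```

View pics/w7.png

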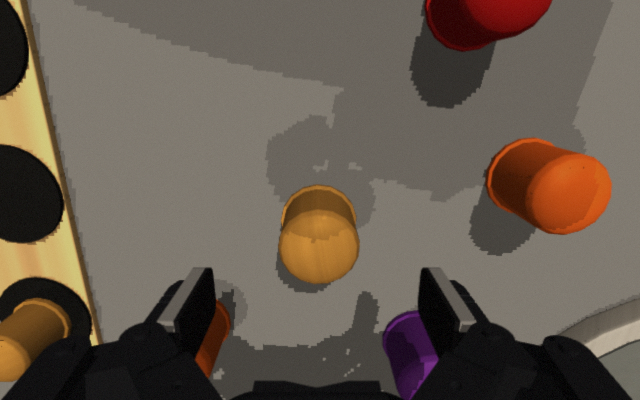

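Dome_3 (brass) is centred at (318,235). The orange and purple decoys are about 80 mm behind the jaw plane, so they are clear. Descending and closing.

>>> servo_tool(
  increments="0 0 0 0.03 0.1 2.5 8.5;0 0 0 0.03 0.1 4.5 8.5;0 0 0 0.03 0.1 5.3 8;0 0 0 0.03 0.1 5.3 6;0 0 0 0.03 0.1 5.3 4.5;0 0 0 0.03 0.1 5.3 3.5;0 0 0 0.03 0.1 5.3 3.5;0 0 0 0.03 0.1 5.3 3.5;0 0 0 0.03 0.1 5.3 3.5;0 0 0 0.03 0.1 5.3 3.5",
)

```text
time: 13.17
eef_pos: [0.6589, 0.09, 0.0257]
tcp_rot: [0.669, 0.743, 0.001, 0.001]
contact_force: [0.8, -1.3, 6.2]
opening: 0.471
```

```bash
python3 -c "
from h import *
go(.4755,.088,.1)
"
```

```text
t 13.17 pos [0.6589 0.09   0.0257] F [ 0.8 -1.3  6.2] op 40.2 rv [0.0036 0.0005 0.0004] shift cm [  1.72 -18.24  -7.5 ]
```

>>> servo_tool(
  increments="0 0 0 0 0 -2.5 3.5;0 0 0 0 0 -5 3.5;0 0 0 0 -2 -7.5 3.5;0 0 0 1.7 -18.2 -7.5 3.5;0 0 0 1.7 -18.2 -7.5 3.5;0 0 0 1.7 -18.2 -7.5 3.5;0 0 0 1.7 -18.2 -7.5 3.5;0 0 0 1.7 -18.2 -7.5 3.5;0 0 0 1.7 -18.2 -7.5 3.5;0 0 0 1.7 -18.2 -7.5 3.5",
)

```text
time: 14.0
eef_pos: [0.4748, 0.0878, 0.0986]
tcp_rot: [0.669, 0.743, 0.0, 0.0]
contact_force: [1.5, -1.1, -1.2]
opening: 0.469
```

>>> servo_tool(
  increments="0 0 0 0 0 0 3.5;0 0 0 0 0 0 3.5;0 0 0 0 0 0 3.5",
)

```text
time: 14.25
eef_pos: [0.476, 0.0877, 0.0989]
tcp_rot: [0.669, 0.743, 0.0, 0.0]
contact_force: [-0.4, 0.3, -1.8]
opening: 0.472
```

```bash
python3 -c "
from h import *
i,im,d=wpad('w8')
print('dome3',domefit(i,d,(265,205,372,350),.021,.082,.112,im))
print('pad',padfit(i,im,(262,155,372,222)))
print('pad4',padfit(i,im,(262,5,372,130)))
"
```

```text
t 14.25 pos [0.476  0.0877 0.0989] F [-0.4  0.3 -1.8] op 40.3 rv [0.001  0.0002 0.0001] shift cm [ -3.74 -48.26   9.84]
dome3 (array([0.4769, 0.0873]), np.float64(0.0002), 2766, np.float64(0.112))
pad (array([0.47611068, 0.08824828]), np.float64(0.000554320642378846))
pad4 (array([0.46729276, 0.17318524]), np.float64(0.0006747140905581928))
```

View pics/w8.png

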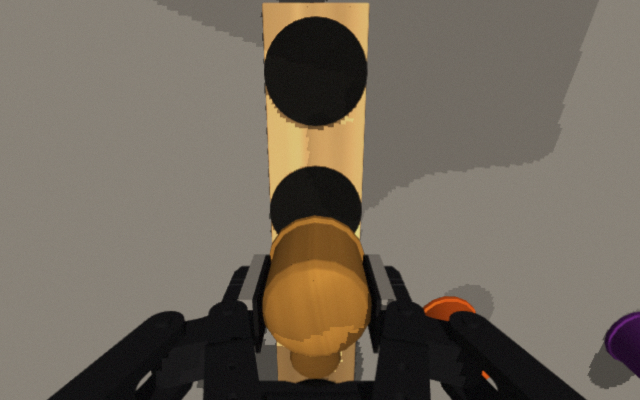

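Dome_3 is held upright over pad 3, with pad 4 at (316,70). It is about 1 mm off, so I'll correct that and lower.

>>> servo_tool(
  increments="0 0 0 0.08 -0.07 3 3.5;0 0 0 0.08 -0.07 5 3.5;0 0 0 0.08 -0.07 5.9 3.5;0 0 0 0.08 -0.07 6.2 3.5;0 0 0 0.08 -0.07 6.3 3.5;0 0 0 0.08 -0.07 6.3 3.5;0 0 0 0.08 -0.07 6.3 3.5;0 0 0 0.08 -0.07 6.3 3.5",
)

```text
time: 14.97
eef_pos: [0.4749, 0.0885, 0.0366]
tcp_rot: [0.669, 0.743, 0.001, 0.001]
contact_force: [-0.9, -0.1, -1.7]
opening: 0.474
```

>>> servo_tool(
  increments="0 0 0 0 0 0.07 3.5;0 0 0 0 0 0.12 3.5;0 0 0 0 0 0.12 3.5",
)

```text
time: 15.22
eef_pos: [0.4742, 0.0885, 0.0347]
tcp_rot: [0.669, 0.743, 0.0, 0.0]
contact_force: [-0.4, 0.1, -0.8]
opening: 0.47
```

>>> servo_tool(
  increments="0 0 0 0 0 0.06 3.5;0 0 0 0 0 0.1 3.5;0 0 0 0 0 0.1 3.5",
)

```text
time: 15.47
eef_pos: [0.4742, 0.0885, 0.0347]
tcp_rot: [0.669, 0.743, -0.0, -0.0]
contact_force: [-3.0, -0.7, 6.6]
opening: 0.475
```

Contact at 6.6 N. Releasing and rising.

>>> servo_tool(
  increments="0 0 0 0 0 -0.08 4.5;0 0 0 0 0 -0.08 6;0 0 0 0 0 -0.08 7;0 0 0 0 0 -0.08 7;0 0 0 0 0 -0.08 7;0 0 0 0 0 -2.5 7;0 0 0 0 0 -6 8.5;0 0 0 0 1 -9 8.5;0 0 0 0 2 -9 8.5;0 0 0 0 2 -9 8.5",
)

```text
time: 16.3
eef_pos: [0.4969, 0.0906, 0.1261]
tcp_rot: [0.669, 0.743, 0.002, 0.003]
contact_force: [-0.5, 0.0, -0.1]
opening: 0.997
```

```bash
python3 -c "
from h import *
go(.629,-.2045,.12)
"
```

```text
t 16.3 pos [0.4969 0.0906 0.1261] F [-0.5  0.  -0.1] op 85.1 rv [0.0071 0.0009 0.0002] shift cm [-30.73  10.04   0.71]
```

>>> servo_tool(
  increments="0 0 0 -30.7 10.2 0.7 8.5;0 0 0 -30.7 10.2 0.7 8.5;0 0 0 -30.7 10.2 0.7 8.5;0 0 0 -30.7 10.2 0.7 8.5;0 0 0 -30.7 10.2 0.7 8.5;0 0 0 -30.7 10.2 0.7 8.5;0 0 0 -30.7 10.2 0.7 8.5;0 0 0 -30.7 10.2 0.7 8.5;0 0 0 -30.7 10.2 0.7 8.5;0 0 0 -30.7 10.2 0.7 8.5",
)

```text
time: 17.13
eef_pos: [0.6261, -0.2051, 0.1137]
tcp_rot: [0.67, 0.742, -0.0, -0.002]
contact_force: [0.3, 0.3, -0.9]
opening: 0.996
```

>>> servo_tool(
  increments="0 0 0 0 0 0 8.5;0 0 0 0 0 0 8.5;0 0 0 0 0 1.5 8.5;0 0 0 0 0 3 8.5;0 0 0 0 0 3 8.5;0 0 0 0 0 3 8.5;0 0 0 0 0 3 8.5",
)

```text
time: 17.72
eef_pos: [0.627, -0.2035, 0.0856]
tcp_rot: [0.669, 0.743, -0.0, -0.001]
contact_force: [-0.1, 0.1, 0.3]
opening: 1.001
```

```bash
python3 -c "
from h import *
i,im,d=wpad('w9')
print('dome4',domefit(i,d,(240,150,400,380),.0255,.006,.044,im))
go(.629,-.2045,.027)
"
```

```text
t 17.72 pos [ 0.627  -0.2035  0.0856] F [-0.1  0.1  0.3] op 85.5 rv [-0.001  -0.0006  0.0008] shift cm [ 26.83 -60.2    8.64]
dome4 (array([ 0.6283, -0.2038]), np.float64(0.0001), 1398, np.float64(0.0439))
t 17.77 pos [ 0.6274 -0.2038  0.0864] F [ 0.4 -0.3  0.1] op 85.1 rv [0.0002 0.0002 0.0006] shift cm [-0.08  0.15  5.94]
```

View pics/w9.png

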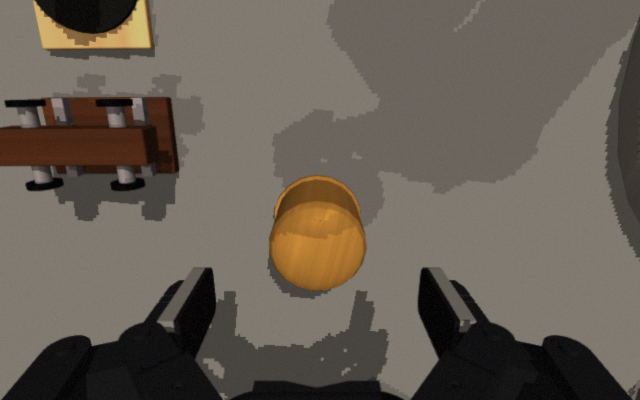

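Dome_4 is centred at (318,235) and the buffer stop is well clear. Descending and closing.

>>> servo_tool(
  increments="0 0 0 0 0.08 2.5 8.5;0 0 0 0 0.08 4.5 8.5;0 0 0 0 0.08 5.7 8.5;0 0 0 0 0.08 5.9 7;0 0 0 0 0.08 5.9 5.5;0 0 0 0 0.08 5.9 4.3;0 0 0 0 0.08 5.9 4.3;0 0 0 0 0.08 5.9 4.3;0 0 0 0 0.08 5.9 4.3;0 0 0 0 0.08 5.9 4.3",
  grip_force=50,
)

```text
time: 18.6
eef_pos: [0.6291, -0.2045, 0.0289]
tcp_rot: [0.669, 0.743, 0.0, 0.001]
contact_force: [0.6, -1.1, 3.4]
opening: 0.577
```

```bash
python3 -c "
from h import *
go(.4665,.1723,.105)
"
```

```text
t 18.6 pos [ 0.6291 -0.2045  0.0289] F [ 0.6 -1.1  3.4] op 49.3 rv [0.0025 0.0016 0.0003] shift cm [ 39.16 -12.21  -7.71]
```

Gripped at 49.3 mm. Lifting high enough that the underside clears the placed domes.

>>> servo_tool(
  increments="0 0 0 0 0 -2.5 4.3;0 0 0 0 0 -5.5 4.3;0 0 0 0 0 -9 4.3;0 0 0 2 0 -10 4.3;0 0 0 39.1 -12.2 -10 4.3;0 0 0 39.1 -12.2 -10 4.3;0 0 0 39.1 -12.2 -10 4.3;0 0 0 39.1 -12.2 -10 4.3;0 0 0 39.1 -12.2 -10 4.3;0 0 0 39.1 -12.2 -10 4.3",
)

```text
time: 19.43
eef_pos: [0.5212, 0.0457, 0.1262]
tcp_rot: [0.669, 0.743, -0.001, -0.001]
contact_force: [0.0, 1.0, -2.6]
opening: 0.575
```

```bash
python3 -c "
from h import *
go(.4665,.1723,.125)
"
```

```text
t 19.43 pos [0.5212 0.0457 0.1262] F [ 0.   1.  -2.6] op 49.1 rv [-0.002  -0.0007 -0.0003] shift cm [13.17 -4.12  0.14]
```

>>> servo_tool(
  increments="0 0 0 11.7 -3.7 0 4.3;0 0 0 11.7 -3.7 0 4.3;0 0 0 11.7 -3.7 0 4.3;0 0 0 11.7 -3.7 0 4.3;0 0 0 11.7 -3.7 0 4.3;0 0 0 11.7 -3.7 0 4.3;0 0 0 11.7 -3.7 0 4.3",
)

```text
time: 20.02
eef_pos: [0.4745, 0.1557, 0.127]
tcp_rot: [0.669, 0.743, -0.0, -0.0]
contact_force: [-0.1, -2.2, -2.6]
opening: 0.577
```

```bash
python3 -c "
from h import *
go(.4665,.1723,.125)
"
```

```text
t 20.02 pos [0.4745 0.1557 0.127 ] F [-0.1 -2.2 -2.6] op 49.3 rv [-0.0004  0.0003 -0.0007] shift cm [ 1.73 -0.63  0.2 ]
```

```bash
python3 -c "
from h import *
i,im,d=wpad('w10')
print('dome4',domefit(i,d,(245,195,385,350),.0255,.105,.140,im))
print('pad4',padfit(i,im,(262,140,372,222)))
"
```

```text
t 20.02 pos [0.4745 0.1557 0.127 ] F [-0.1 -2.2 -2.6] op 49.3 rv [-0.0004  0.0003 -0.0007] shift cm [-10.56 -48.81  12.73]
dome4 (array([0.4753, 0.1563]), np.float64(0.0001), 3363, np.float64(0.14))
pad4 (array([0.4668464 , 0.17564307]), np.float64(0.001334430336278838))
```

View pics/w10.png

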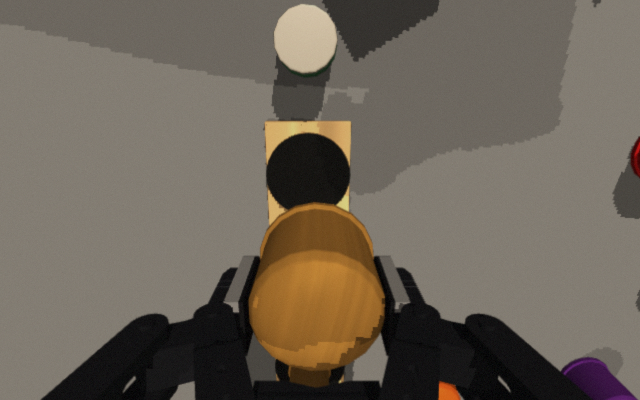

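```bash
python3 -c "
from h import *
i,im,d=load('w10')
print('pad4',padfit(i,im,(258,124,358,206)))
"
```

```text
pad4 (array([0.46708645, 0.17305606]), np.float64(0.0008671025917652591))
```

>>> servo_tool(
  increments="0 0 0 1.75 -0.63 0 4.3;0 0 0 1.75 -0.63 1 4.3;0 0 0 1.75 -0.63 3 4.3;0 0 0 1.75 -0.63 3 4.3;0 0 0 1.75 -0.63 3 4.3;0 0 0 1.75 -0.63 3 4.3",
)

```text
time: 20.57
eef_pos: [0.4668, 0.1725, 0.0974]
tcp_rot: [0.669, 0.743, -0.0, 0.0]
contact_force: [0.1, -0.4, -3.3]
opening: 0.578
```

```bash
python3 -c "
from h import *
i,im,d=wpad('w11')
print('dome4',domefit(i,d,(245,195,385,350),.0255,.076,.110,im))
go(.466,.1723,.038)
"
```

```text
t 20.57 pos [0.4668 0.1725 0.0974] F [ 0.1 -0.4 -3.3] op 49.3 rv [-0.0001  0.0001 -0.0009] shift cm [-12.32 -48.21   9.75]
dome4 (array([0.4675, 0.1731]), np.float64(0.0002), 3289, np.float64(0.11))
t 20.62 pos [0.4671 0.1727 0.098 ] F [ 0.1  0.3 -3. ] op 49.4 rv [ 0.0011  0.     -0.0008] shift cm [-0.03 -0.12  6.  ]
```

>>> servo_tool(
  increments="0 0 0 0 -0.04 2.5 4.3;0 0 0 0 -0.04 4.5 4.3;0 0 0 0 -0.04 5.3 4.3;0 0 0 0 -0.04 5.6 4.3;0 0 0 0 -0.04 5.8 4.3;0 0 0 0 -0.04 5.8 4.3;0 0 0 0 -0.04 5.8 4.3;0 0 0 0 -0.04 5.8 4.3",
)

```text
time: 21.28
eef_pos: [0.4668, 0.1733, 0.0405]
tcp_rot: [0.669, 0.743, 0.001, 0.001]
contact_force: [-0.1, 1.1, -3.2]
opening: 0.579
```

>>> servo_tool(
  increments="0 0 0 0 0 0.07 4.3;0 0 0 0 0 0.1 4.3;0 0 0 0 0 0.1 4.3",
)

```text
time: 21.53
eef_pos: [0.466, 0.1732, 0.0385]
tcp_rot: [0.669, 0.743, 0.0, 0.0]
contact_force: [-0.7, -0.5, -2.7]
opening: 0.578
```

>>> servo_tool(
  increments="0 0 0 0 0 0.08 4.3;0 0 0 0 0 0.12 4.3;0 0 0 0 0 0.12 4.3",
)

```text
time: 21.78
eef_pos: [0.4661, 0.1732, 0.0378]
tcp_rot: [0.669, 0.743, -0.0, -0.0]
contact_force: [-2.6, -0.7, 3.9]
opening: 0.577
```

Contact. Releasing, rising, and backing off for the last look.

>>> servo_tool(
  increments="0 0 0 0 0 -0.06 5.5;0 0 0 0 0 -0.06 7;0 0 0 0 0 -0.06 7.8;0 0 0 0 0 -0.06 7.8;0 0 0 0 0 -0.06 7.8;0 0 0 0 0 -2.5 7.8;0 0 0 0 0 -6 8.5;0 0 0 0 0 -10 8.5;0 0 0 -4 0 -12 8.5;0 0 0 -8 0 -12 8.5",
)

```text
time: 22.62
eef_pos: [0.4775, 0.0955, 0.1631]
tcp_rot: [0.667, 0.745, 0.004, 0.004]
contact_force: [2.0, -0.4, 0.8]
opening: 0.995
```

>>> servo_tool(
  increments="0 0 0 -4 0 -2 8.5;0 0 0 -8 0 -4 8.5;0 0 0 -12 0 -6 8.5;0 0 0 -15 0 -6 8.5;0 0 0 -15 0 -6 8.5;0 0 0 -15 0 -6 8.5;0 0 0 -15 0 -6 8.5;0 0 0 -15 0 -6 8.5;0 0 0 -15 0 -6 8.5",
)

```text
time: 23.37
eef_pos: [0.4894, -0.053, 0.2162]
tcp_rot: [0.668, 0.744, -0.0, -0.001]
contact_force: [-0.2, -0.1, 0.4]
opening: 0.999
```

```bash
python3 -c "
from h import *
from plant import ctrl
i,im,d=wpad('w12')
for n in ['scene','side']:
  p,dd=ctrl.read_camera(n);cv2.imwrite(f'pics/{n}9.png',p[:,:,::-1]);np.save(n+'9.npy',dd)
"
```

```text
t 23.37 pos [ 0.4894 -0.053   0.2162] F [-0.2 -0.1  0.4] op 85.4 rv [-0.0014 -0.0008  0.0024] shift cm [ 10.49 -48.06  21.7 ]
```

View pics/w12.png

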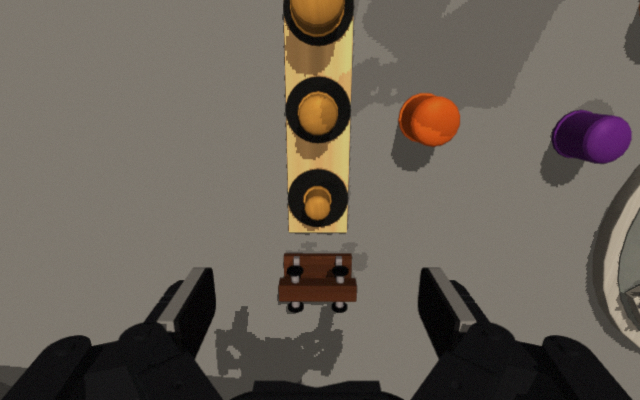

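View pics/scene9.png

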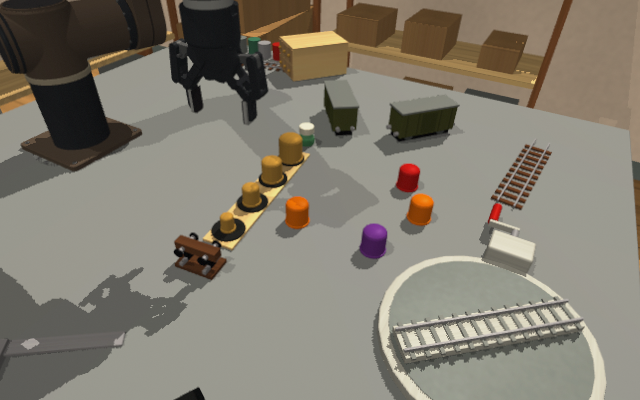

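View pics/side9.png

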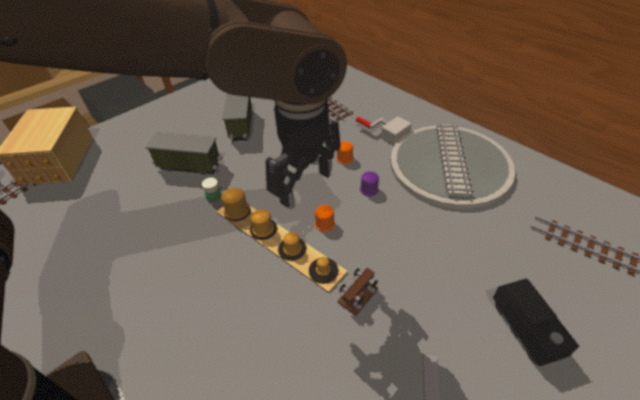

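All four domes stand on the pads in order, with the jar untouched. Checking the centring with the fixed cameras against their first pad fits.

```bash
python3 -c "
from h import *
from plant import ctrl
R={1:.012,2:.0165,3:.021,4:.0255};H={1:.027,2:.033,3:.040,4:.046}
B={'scene':{1:(214,208,242,238),2:(238,178,266,208),3:(258,154,286,186),4:(276,130,306,166)},'side':{1:(310,254,336,282),2:(278,230,306,258),3:(246,208,278,240),4:(220,186,250,222)}}
PA={'scene':{1:(.4938,-.0825),2:(.4847,.0016),3:(.4758,.0862),4:(.467,.1705)},'side':{1:(.4921,-.082),2:(.4837,.004),3:(.4754,.085),4:(.4657,.1716)}}
for n in B:
  i=ctrl.camera_info(n);d=np.load(n+'9.npy');im=cv2.imread(f'pics/{n}9.png')
  for k,b in B[n].items():
    c,e,m,_=domefit(i,d,b,R[k],.015,H[k]+.008,im);print(n,k,c,e,m,'minus pad mm',((c-PA[n][k])*1000).round(1))
i,im,d=load('w12')
for k,b,pb in [(1,(298,182,338,224),(282,164,354,232)),(2,(290,85,346,142),(280,72,356,148))]:
  P,u,v=cloud(i,d,b);hs=cv2.cvtColor(im,cv2.COLOR_BGR2HSV)[v,u];q=(hs[:,1]>120)&(hs[:,0]>10)&(hs[:,0]<25)&(P[:,2]>.016)&(P[:,2]<H[k]+.008)
  print('wrist',k,fitcyl(P[q],R[k]),q.sum(),'pad',padfit(i,im,pb))
"
```

```text
scene 1 [ 0.4924 -0.0799] 0.0005 118 minus pad mm [-1.4  2.6]
scene 2 [0.4826 0.003 ] 0.0006 186 minus pad mm [-2.1  1.4]
scene 3 [0.4725 0.0885] 0.0007 307 minus pad mm [-3.3  2.3]
scene 4 [0.4884 0.134 ] 0.0046 377 minus pad mm [ 21.4 -36.5]
side 1 [ 0.4918 -0.0808] 0.0003 73 minus pad mm [-0.3  1.2]
side 2 [0.4835 0.0023] 0.0005 126 minus pad mm [-0.2 -1.7]
side 3 [0.4738 0.088 ] 0.0006 201 minus pad mm [-1.6  3. ]
side 4 [0.4657 0.1737] 0.0006 280 minus pad mm [0.  2.1]
wrist 1 (array([ 0.49359887, -0.08046678]), np.float64(0.00015783013319732066)) 131 pad (array([ 0.49388283, -0.08064715]), np.float64(0.0009708353744695444))
wrist 2 (array([0.48505555, 0.00253844]), np.float64(9.0446187600586e-05)) 16 pad (array([0.48504994, 0.00379572]), np.float64(0.0010404859224591202))
```

Wrist fits put domes 1 and 2 within about 1.3 mm. The fixed cameras disagree by 2–3 mm, which is their calibration plus the pad-edge bias, and the scene fit of dome_4 is invalid. So I'll check domes 3 and 4 closer with the wrist camera.

>>> servo_tool(
  increments="0 0 0 4 0 0 8.5;0 0 0 8 0 0 8.5;0 0 0 12 0 0 8.5;0 0 0 14 0 0 8.5;0 0 0 14 0 0 8.5;0 0 0 14 0 0 8.5;0 0 0 14 0 0 8.5;0 0 0 14 0 0 8.5;0 0 0 14 0 0 8.5",
)

```text
time: 24.27
eef_pos: [0.4754, 0.0837, 0.217]
tcp_rot: [0.67, 0.743, -0.0, 0.0]
contact_force: [0.1, 0.3, 0.3]
opening: 0.992
```

```bash
python3 -c "
from h import *
wpad('w13')"
```

```text
t 24.27 pos [0.4754 0.0837 0.217 ] F [0.1 0.3 0.3] op 84.7 rv [-0.0001  0.0002 -0.0014] shift cm [ -3.42 -48.15  21.71]
```

View pics/w13.png

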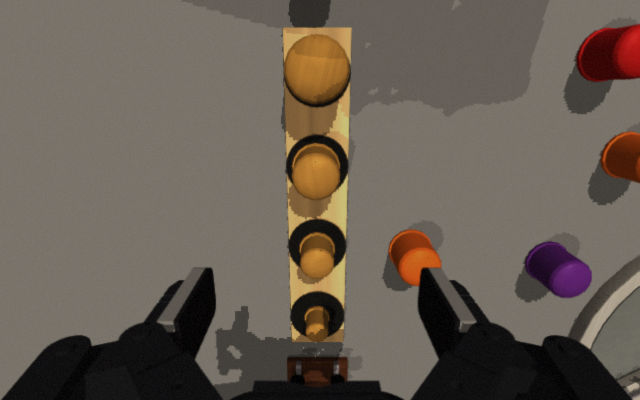

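The row now shows in one picture, with domes at (317,70), (316,170), (317,255) and (317,322), all upright. The visible sides of domes 1–3 allow fits.

```bash
python3 -c "
from h import *
i,im,d=load('w13')
R={1:.012,2:.0165,3:.021,4:.0255};H={1:.027,2:.033,3:.040,4:.046};T={1:.032,2:.04,3:.048,4:.056}
B={1:(304,303,332,338),2:(298,228,338,282),3:(288,140,345,202),4:(280,30,354,108)}
PW={1:(.4938,-.0805),2:(.485,.0037),3:(.4761,.0884),4:(.4671,.1731)}
hsv=cv2.cvtColor(im,cv2.COLOR_BGR2HSV)
for k,b in B.items():
  P,u,v=cloud(i,d,b);hs=hsv[v,u];br=(hs[:,1]>120)&(hs[:,0]>10)&(hs[:,0]<25)&(P[:,2]>.014)
  q=br&(P[:,2]<H[k]+.008)&(P[:,2]>.015)
  c=P[br&(P[:,2]>T[k]+.009-.006)]
  f=fitcyl(P[q],R[k]);print(k,'body',f[0].round(4),f[1].round(4),q.sum(),'off mm',((f[0]-PW[k])*1e3).round(1),'cap',c.mean(0).round(4),'n',len(c))
for k,b in {1:(286,288,348,342),2:(284,216,350,280),3:(280,130,354,204)}.items():
  try: print('pad',k,padfit(i,im,b))
  except Exception as e: print(e)
a=im[20:345,250:390];cv2.imwrite('pics/crop13.png',cv2.resize(a,None,fx=1.8,fy=1.8,interpolation=3))
a=im[20:215,265:370];cv2.imwrite('pics/crop13b.png',cv2.resize(a,None,fx=3,fy=3,interpolation=3))
"
```

```text
1 body [ 0.4935 -0.0806] 0.0002 252 off mm [-0.3 -0.1] cap [ 0.493  -0.0759  0.0399] n 316
2 body [0.485  0.0024] 0.0002 347 off mm [ 0.  -1.3] cap [0.4846 0.0052 0.0477] n 826
3 body [0.4752 0.0882] 0.0001 262 off mm [-0.9 -0.2] cap [0.4751 0.0898 0.0554] n 1669h.py:19: RuntimeWarning: Mean of empty slice.
  s=least_squares(f,P[:,:2].mean(0),loss="soft_l1",f_scale=.001)
  ret = um.true_divide(
Traceback (most recent call last):
  File "h.py", line 19, in fitcyl
    s=least_squares(f,P[:,:2].mean(0),loss="soft_l1",f_scale=.001)
ValueError: Initial guess is outside of provided bounds
```

Domes 1–3 are within 1.3 mm of their pad centres. Dome_4's sides are hidden from this angle, so I'll move on a little and check it.

>>> servo_tool(
  increments="0 0 0 4 0 0 8.5;0 0 0 8 0 0 8.5;0 0 0 11 0 0 8.5;0 0 0 11 0 0 8.5;0 0 0 11 0 0 8.5;0 0 0 11 0 0 8.5;0 0 0 11 0 0 8.5;0 0 0 11 0 0 8.5",
)

```text
time: 24.98
eef_pos: [0.464, 0.1929, 0.217]
tcp_rot: [0.67, 0.743, -0.0, 0.0]
contact_force: [-0.6, -0.1, -0.2]
opening: 0.995
```

```bash
python3 -c "
from h import *
from plant import ctrl
i,im,d=wpad('w14')
P,u,v=cloud(i,d,(265,120,370,330));hs=cv2.cvtColor(im,cv2.COLOR_BGR2HSV)[v,u]
br=(hs[:,1]>120)&(hs[:,0]>10)&(hs[:,0]<25)
near=np.hypot(P[:,0]-.467,P[:,1]-.173)<.035
q=br&near&(P[:,2]>.016)&(P[:,2]<.053);f=fitcyl(P[q],.0255);print('d4',f,q.sum(),'off',(f[0]-[.4671,.1731])*1e3,'top',P[near][:,2].max())
P,u,v=cloud(i,d,(240,0,400,150));k=(P[:,2]>.005)&(P[:,2]<.06)&(P[:,1]>.22)&(P[:,1]<.3)&(P[:,0]<.5);print('jar top now',P[k&(P[:,2]>.042)].mean(0))
i=ctrl.camera_info('scene')
for n in '09':
  P,u,v=cloud(i,np.load(f'scene{n}.npy'),(297,122,317,146));k=(P[:,2]>.042)&(P[:,2]<.052)&(P[:,1]>.22);print('jar',n,np.median(P[k],0))
"
```

```text
t 24.98 pos [0.464  0.1929 0.217 ] F [-0.6 -0.1 -0.2] op 85.0 rv [ 0.      0.0002 -0.0017] shift cm [-14.42 -48.14  21.71]
d4 (array([0.4669094 , 0.17383277]), np.float64(0.00012851860662704828)) 453 off [-0.19059802  0.73277368] top 0.06747916199755871
jar top now [0.45849803 0.25797318 0.04651137]
jar 0 [0.45775461 0.25378364 0.04669471]
jar 9 [0.4571649  0.25332056 0.04669297]
```

View pics/w14.png

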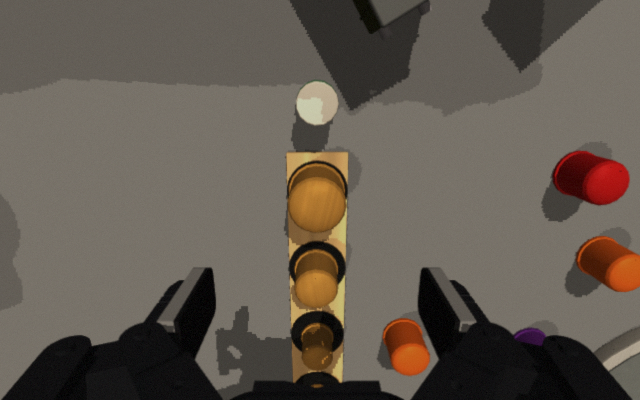

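Dome_4 at (317,200) is upright, 0.8 mm off centre, and the jar at (317,103) has not moved. The gripper is open and clear of everything, so I'm handing in.

```bash
python3 -c "
from plant import ctrl
print(ctrl.sign_off())"
```

```text
the job is handed in; nothing more can be done
None
```

The four brass domes stand upright on the four pads, smallest next to the buffer stop and largest farthest from it. I handed the job in at about 25 s, with the gripper open and clear above everything.

- **Centring:** the last wrist-camera fits put the domes about 0.3, 1.3, 0.9 and 0.8 mm off their pad centres, for dome_1 to dome_4. The highest contact force the move reports gave was under 10 N.
- **Paint jar and other domes:** the jar measured the same before and after, to within 1 mm. The coloured look-alike domes were not touched.
- **Checks that disagreed:** the fixed cameras put some domes 2 to 3.5 mm off the pad centres. I put that down to their coarser pad-edge fits and the 2 mm calibration, and trusted the close-up wrist fits. The scene camera's final fit of dome_4 failed, so I repeated it with the wrist camera, and the side camera put dome_4 2.1 mm off.

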